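Hold down the recessed restart button of the data hub

TASK

Restart the small white data hub on the worktop: take the stylus out of its stand, put its tip in the pocket of the dust shutter on top of the hub and slide the shutter slowly (no faster than about 10 cm a second) all the way open along its rails. Then reach the stylus, upright, through the uncovered hole, press the recessed button at the bottom gently (well under 20 N) almost to the end of its travel, and keep it pressed: the program finishes while the gripper still holds the stylus and the stylus holds the button down. Touch the shutter and the button with the stylus only, and leave the two readers and the strip vial standing nearby where they are.

Things in the scene. Friction and masses are not known exactly. Their poses are not given: they have to be found in the camera images.
- hub: data hub, fixed to the worktop: white box on a slightly wider grey foot, 92 (x) x 122 (y) x 55 mm. Origin at the centre of its underside, z up, so its flat top is at 55 mm. A round hole 22 mm in diameter goes 34 mm straight down from its top, centred at x = 0, y = -30 mm of the hub. Two white rails, 5 mm high, run along the hub's y on its top at x = +-21.5 mm
- hub_hole (a point): centre of the hole's mouth, level with the hub's flat top; axes as the hub's. At first the shutter lies over it
- shutter (a joint): how far the dust shutter is open, m: 0 covers the hole, 0.038 is the end stop; from 0.027 on the hole is clear; it may start up to 0.008 open. It slides along the hub's +y with about 1 N of friction and stays where it is left
- shutter_pocket (a point): centre of the floor of the pocket on the shutter; axes as the hub's. The shutter is a grey square plate 36 x 36 x 3 mm lying on the hub's top; the pocket is a square raised rim on it, 20 x 20 mm inside, walls 4 mm thick, standing 9 mm above the pocket floor, open upward. The pocket floor is 3 mm above the hub's top
- button (a joint): how far the button is pressed, m: 0 is up, 0.010 is its stop. Spring: about 1 N to start it, 6 N at the stop. It counts as down beyond 0.006; it springs up when let go
- button_top (a point): centre of the top face of the recessed black round button, 18 mm in diameter, 22 mm below the hub's flat top when it is up, on the axis of the hole. It moves down as it is pressed
- stand_top (a point): centre of the top of the stylus stand, an aluminium block 50 x 50 x 66 mm fixed to the worktop (rubber foot 62 x 62 x 8 mm), with an upright bore 12 mm in diameter and 63 mm deep that the stylus hangs in; this point is 66 mm above the worktop
- stylus_mid (a point): centre of the stylus's handle. The stylus (50 g, more or less) is a round black handle 18 mm in diameter and 60 mm long above a plain steel shaft 8 mm in diameter and 60 mm long; z runs along it from the tip to the handle. At the start it is upright in the stand, the handle's lower end resting on the stand's top: this point is then 96 mm above the worktop and 90 mm above the tip
- stylus_tip (a point): the end of the stylus's shaft, 90 mm from the centre of its handle; a flat 5 mm wide, chamfered to the shaft; inside the stand at the start
- stylus: the stylus; its origin is at the tip, z along it towards the handle
- pulse_reader: bystander: small white rounded reader, 111 x 85 x 48 mm, loose, origin under its centre
- blue_reader: bystander: blue hand unit with a grey pad, 134 x 68 x 55 mm, loose, origin under its centre
- strip_vial_0: bystander: small dark vial with a white cap, 33 x 28 x 60 mm, loose, between the hub and the stand; origin under its centre
Mind the look-alikes: they are no part of the job. Several things look just like the part that bears stand_top: the one meant starts farthest to the robot's right.

How it is judged:
By the outcome, as a careful person would: the job done as asked, in the order asked, and still so for the second after the job is handed in, while the arm keeps its last pose, push and grip.
It also fails if it takes over 42 s, if anything falls off the work surface, if the arm or the gripper's body presses on something with over 40 N, if the wrist force passes 120 N, or if a joint passes its speed limit or range.

ROBOT

A 6-joint arm with a two-finger parallel gripper is mounted at the origin on a cart in front of the work surface, level with it; the furniture and walls round the work are solid. World frame = base frame: x ahead of the robot, y to its left, z up, the work surface at z = 0. Lengths are in mm, angles in rad, forces in N, time in s.
With the tool pointing down it reaches from about 300 to 825 mm from the base axis. Payload 5.4 kg.
Tool frame: the origin (TCP) lies between the finger pads; the fingertips stand 14 mm ahead of it and the grasp point (between the pads) lies 5 mm behind it (bot.tcp_to_tips is the z of the fingertips in the tool frame, in mm); z points along the fingers, y is the line along which they close (so a half turn about z gives the same grasp; the last joint's range is limited). The gripper opens to 92 mm and grips with 3 to 60 N. Pads are 20 mm wide; open, the fingers measure 128 mm over their backs; the gripper's body (75 mm by 189 mm) begins 69 mm behind the grasp point.
Start: joints at [1.115, 0.158, 1.597, -0, 1.386, -0.21], TCP at [139.927, 557.698, 228.601] pointing down, gripper open.
Joint ranges: [-2.91, 2.91], [-0.94, 2.29], [0.18, 2.7], [-1.29, 4.43], [0.17, 2.64], [-3, 3]. Speed limits (rad/s): [2.57, 2.57, 3.14, 3.14, 3.14, 3.14].

INTERFACE

Orientations are given as a rotation vector (axis times angle).
In Python, from cell import bot gives the robot as it stands. Calls block until the motion is done:
- bot.move_to(position, orientation): joint-space move of the TCP to a pose.
- bot.move_linear(position, v=150, frame=None, contact_N=None): straight line of the TCP; frame=None keeps the orientation; v is the mean speed in mm/s. With contact_N (N) it stops when the force on the tool has changed by that much, and returns True; else False.
- bot.move_joints(angles): joint-space move.
- bot.grip(opening, grip_force=None): finger opening in mm; grip_force is the grip in N (None keeps the last); returns when the fingers have stopped.
- bot.pause(seconds).
- bot.inverse_kinematics(position, orientation): joint angles nearest the present ones, or None.
- bot.read_state(): the state.
- bot.get_image(name): name is "side" or "top"; returns a dict with "color" (400x640x3 uint8, red, green, blue), "K" (3x3 intrinsics, pixels), "xyz" and "orientation" of the camera in the world. Camera axes: x right, y up, looking along -z (the intrinsics and any distortion apply to the point x, -y, -z); pixel columns grow to the right and rows downward; lengths in mm; the calibration is good to about 2 mm. A picture is of the moment at which its call begins. There is no depth.
A pose or a line that the arm cannot do raises bot.PlanningError and nothing moves.
- bot.job_done(): hands the job in; it is judged then, once.
The state is a dict: "clock": time; "joint_pos": joint angles; "qd": joint speeds; "tau": joint torques, N m; "tcp_pos": TCP position; "tool_rot": TCP orientation; "ft_force": force on the tool from outside, world axes, zero at the start; "torque": the same for the moment, N m; "grip_width": finger opening in mm; "grasp_force": force on a finger pad.
Only numpy, scipy, OpenCV 4.12 (cv2) and the standard library are available. Lean on these libraries where they do the work, as an engineer would, in place of code of your own. Each camera call takes 0.05 s, during which the arm holds its last target. There are 200 camera calls.

## Working session

There is one attempt and no reset: what is moved stays moved. The work goes in short steps, each a Python script; the robot and the scene stay as the last script left them, time stands still between calls to the robot, and variables do not carry over. Pictures are saved under pics/ and viewed, at most 10 in all, crops included, and the job is handed in when it is done.

```bash
mkdir -p pics; ls; python3 - <<'E'
from cell import bot
import cv2,numpy as np
for n in("side","top"):
    d=bot.get_image(n); cv2.imwrite(f"pics/{n}0.png",d["color"][:,:,::-1]); print(n,d["K"],d["xyz"],d["orientation"],[k for k in d])
s=bot.read_state();print(s["clock"],s["tool_rot"],s["ft_force"])
E
```

```text
pics
side [[428.09951233   0.         315.70945863]
 [  0.         428.09951233 197.94732628]
 [  0.           0.           1.        ]] [ 371.64215032 1354.6457847   775.95872137] [ 0.06725538 -1.57714471 -2.65432844] ['color', 'K', 'xyz', 'orientation']
top [[435.17365105   0.         316.08739028]
 [  0.         435.17365105 200.97191216]
 [  0.           0.           1.        ]] [ 289.90052516  102.38586258 1548.47853357] [ 0.08558933 -0.07493856 -1.57142672] ['color', 'K', 'xyz', 'orientation']
0.1 [-3.85021640e-01 -3.11734037e+00  2.46868962e-03] [-0.09663496 -0.48814942  0.16128613]
```

View pics/side0.png

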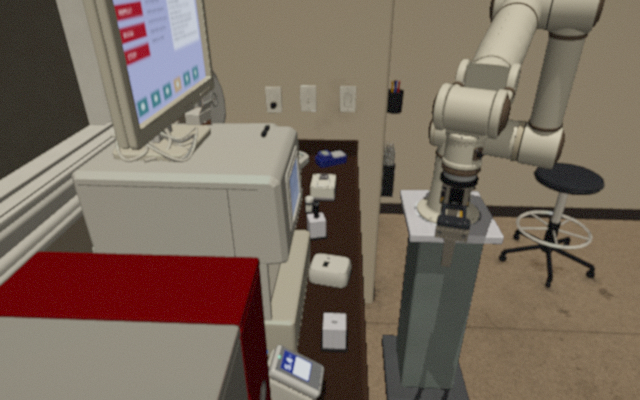

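View pics/top0.png

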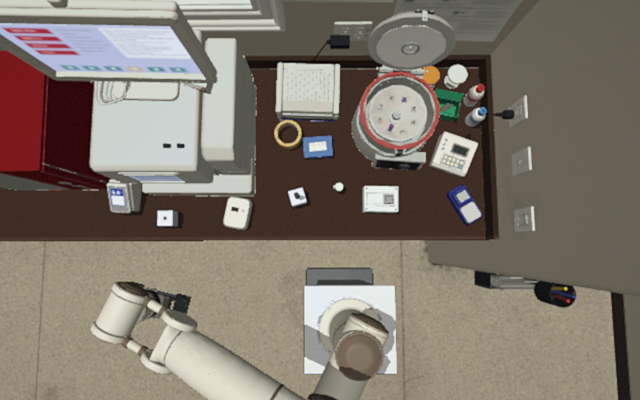

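```bash
cat > h.py <<'E'
import numpy as np,cv2
from scipy.spatial.transform import Rotation as R
def ray(d,px):
    K=np.array(d["K"]);v=np.linalg.inv(K)@[px[0],px[1],1];v=v*[1,-1,-1]
    return np.array(d["xyz"]),R.from_rotvec(d["orientation"]).apply(v)
def onz(d,px,z):
    o,v=ray(d,px);return o+v*(z-o[2])/v[2]
def proj(d,p):
    c=R.from_rotvec(d["orientation"]).inv().apply(np.array(p)-d["xyz"])*[1,-1,-1]
    q=np.array(d["K"])@c;return q[:2]/q[2]
E
python3 - <<'E'
import cv2,numpy as np
t=cv2.imread("pics/top0.png");s=cv2.imread("pics/side0.png")
f=lambda im,x,y,w,h,k:cv2.resize(im[y:y+h,x:x+w],None,fx=k,fy=k,interpolation=cv2.INTER_CUBIC)
a=f(t,280,170,130,50,6)       # 780x300
b=f(s,295,150,65,50,6)  #390x300
c=f(s,295,195,65,50,6)
cv2.imwrite("pics/crop0.png",np.vstack([a,np.hstack([b,c])]))
E
```

```text
(no output)
```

View pics/crop0.png

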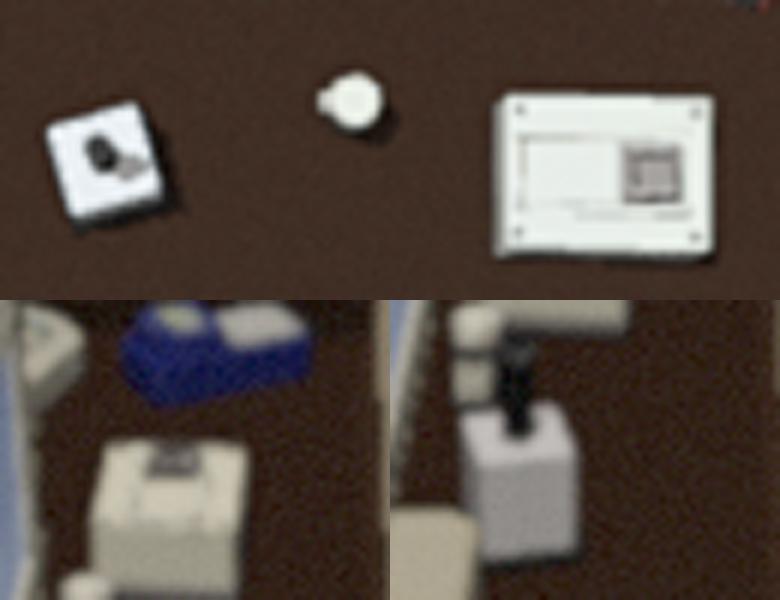

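```bash
python3 - <<'E'
from cell import bot
from h import *
d=bot.get_image("top");s=bot.get_image("side");im=d["color"]
g=cv2.cvtColor(im,cv2.COLOR_RGB2GRAY)
k=8
def rect(x,y,w,h,z,th):
    c=cv2.resize(g[y:y+h,x:x+w],None,fx=k,fy=k,interpolation=cv2.INTER_CUBIC)
    cs,_=cv2.findContours((c>th).astype(np.uint8),cv2.RETR_EXTERNAL,2)
    q=max(cs,key=cv2.contourArea)[:,0]
    px=(q+.5)/k-.5+[x,y]
    P=np.array([onz(d,p,z)[:2] for p in px],np.float32)
    return cv2.minAreaRect(P)
for th in(110,150,190,215):
    print(th,"hub",rect(355,178,50,40,55,th),"stand",rect(282,180,30,32,66,th),"vial",rect(330,178,16,18,60,th),'decoy',rect(150,202,35,30,66,th))
# handle: dark blob inside stand top, shutter: grey blob
for n,(x,y,w,h),z in(("handle",(291,190,11,11),126),("shut",(380,191,18,16),64)):
    c=cv2.resize(g[y:y+h,x:x+w],None,fx=k,fy=k,interpolation=cv2.INTER_CUBIC)
    for th in (90,) if n=="handle" else (190,205):
        m=(c<th).astype(np.uint8);num,l,st,ce=cv2.connectedComponentsWithStats(m)
        i=1+np.argmax(st[1:,4]);b=st[i]
        pc=(ce[i]+.5)/k-.5+[x,y];print(n,th,pc,onz(d,pc,z),b/k)
        bb=[(b[0])/k+x-.5,(b[1])/k+y-.5,(b[0]+b[2])/k+x-.5,(b[1]+b[3])/k+y-.5]
        print(onz(d,bb[:2],z),onz(d,bb[2:],z))
E
```

```text
110 hub ((451.1947937011719, -109.03971862792969), (125.65723419189453, 93.24491882324219), 89.84314727783203) stand ((458.2761535644531, 178.2882080078125), (57.077022552490234, 55.904823303222656), 15.936774253845215) vial ((491.9200134277344, 35.77564239501953), (31.863801956176758, 34.8658561706543), 34.861019134521484) decoy ((385.61328125, 630.3746948242188), (56.22900390625, 56.67405319213867), 1.1846613883972168)
150 hub ((451.24603271484375, -109.63340759277344), (120.89612579345703, 90.25422668457031), 89.17060852050781) stand ((458.67205810546875, 178.26748657226562), (54.46138381958008, 53.75679397583008), 16.167457580566406) vial ((492.1092529296875, 35.55615234375), (29.366741180419922, 32.18916702270508), 35.345272064208984) decoy ((385.8430480957031, 630.4153442382812), (53.57645797729492, 53.94046401977539), 0.40452706813812256)
190 hub ((451.64923095703125, -109.94847869873047), (116.99510955810547, 87.98119354248047), 88.68085479736328) stand ((458.75762939453125, 178.2687225341797), (51.60306167602539, 51.587188720703125), 16.137420654296875) vial ((493.1431884765
[... 542 characters left out ...]
631.0096435546875), (49.72767639160156, 49.391151428222656), 1.2119967937469482)
handle 90 [296.67262454 195.36958026] [454.45495879 175.77630519 126.        ] [  3.875   3.125   4.75    5.25  135.5  ]
[463.57342629 183.37146265 126.        ] [446.13899758 167.68413792 126.        ]
shut 190 [388.20801222 198.78217928] [ 449.04800192 -134.85612593   64.        ] [  3.5     3.125  10.5    10.125 802.875]
[ 466.89090384 -117.33713301   64.        ] [ 431.9016611  -152.62975987   64.        ]
shut 205 [388.16100599 198.56534168] [ 449.79580426 -134.7091546    64.        ] [  3.25   2.5   11.    11.   918.25]
[ 469.05302809 -116.5177036    64.        ] [ 431.04006119 -153.4672565    64.        ]
```

```bash
python3 - <<'E'
from cell import bot
import numpy as np,cv2
O=[0,np.pi,0]
bot.move_to([340,178,240],O); print(bot.read_state()["joint_pos"])
bot.move_linear([458,178.2,190],v=200)
bot.move_linear([458,178.2,93],v=120,contact_N=8)
print(bot.read_state()["ft_force"])
bot.grip(10,grip_force=35)
s=bot.read_state();print(s["clock"],s["tcp_pos"],s["grip_width"],s["grasp_force"],s["ft_force"])
z=s["tcp_pos"][2]
print(bot.move_linear([458,178.2,z+92],v=120,contact_N=10))
s=bot.read_state();print(s["clock"],s["tcp_pos"],s["grip_width"],s["grasp_force"],s["ft_force"])
for n in("side","top"): cv2.imwrite(f"pics/{n}1.png",bot.get_image(n)["color"][:,:,::-1])
t=cv2.imread("pics/top1.png")[150:250,220:420];a=cv2.imread("pics/side1.png")[130:260,270:370]
cv2.imwrite("pics/c1.png",np.hstack([cv2.resize(t,(400,400)) if 0 else cv2.resize(t,(400,200)).repeat(1,0) if 0 else cv2.copyMakeBorder(cv2.resize(t,(400,200)),0,320,0,0,0),cv2.resize(a,(400,520))]))
E
```

```text
[ 1.65635532e-01 -3.86698945e-01  2.07257421e+00  2.43830574e-04
  1.45549000e+00 -1.40578618e+00]
[ 0.26219651 -0.06654513  0.50239454]
4.65 [457.99080856 178.25408428  92.9807469 ] 16.86549515864493 34.99984681606293 [-0.25761457  0.10955153 -0.04987991]
False
5.5667 [457.35944476 178.0772058  184.06439307] 17.87707068399924 34.999757409095764 [-0.30474027  0.45073395 -0.40376462]
```

View pics/c1.png

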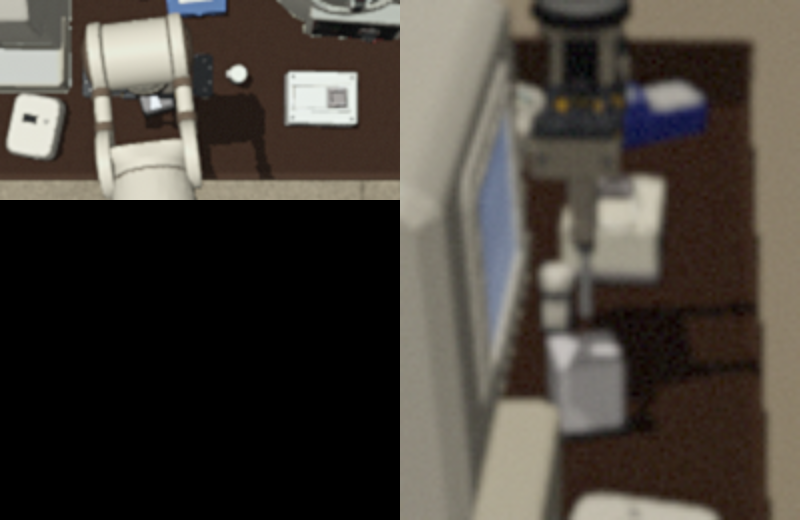

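```bash
python3 - <<'E'
from cell import bot
from h import *
bot.move_linear([450.5,-135,185],v=150)
bot.pause(.3)
s=bot.read_state();print(s["clock"],s["tcp_pos"],s["grip_width"],s["ft_force"])
d=bot.get_image("side");t=np.array(s["tcp_pos"])
off=93-6
for a in(off,off-60): print(a,proj(d,t-[0,0,a]))
p=proj(d,t-[0,0,off]); 
for q in([450.9,-135,58],[450.4,-139.7,55]): print(proj(d,q))
x,y=int(p[0])-20,int(p[1])-45
print(x,y)
cv2.imwrite("pics/c2.png",cv2.resize(d["color"][y:y+75,x:x+50,::-1],None,fx=8,fy=8,interpolation=cv2.INTER_CUBIC))
E
```

```text
8.2083 [ 450.51284214 -134.82227223  184.98539789] 17.581909175669587 [-0.27255957 -0.05210711 -0.94304796]
87 [323.45671207 167.21119374]
27 [323.4320723  152.60691551]
[323.37492442 176.64053647]
[323.56858171 176.81556241]
303 122
```

View pics/c2.png

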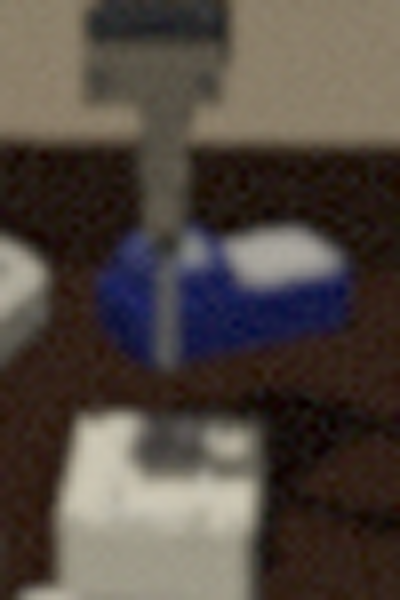

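```bash
python3 - <<'E'
from cell import bot
from h import *
bot.move_linear([450.7,-135.5,158],v=80)
c=bot.move_linear([450.7,-135.5,147],v=25,contact_N=3)
s=bot.read_state();print(c,s["clock"],s["tcp_pos"],s["ft_force"])
if not c:
    c=bot.move_linear([451.3,-86,147],v=35,contact_N=5)
    s=bot.read_state();print(c,s["clock"],s["tcp_pos"],s["ft_force"],s["grip_width"])
d=bot.get_image("side");x,y=293,125
cv2.imwrite("pics/c3.png",cv2.resize(d["color"][y:y+75,x:x+60,::-1],None,fx=8,fy=8,interpolation=cv2.INTER_CUBIC))
E
```

```text
False 9.3417 [ 450.67154296 -135.47773847  146.92928816] [-0.15281901  0.34900189 -1.21708604]
True 10.4667 [451.46806461 -93.19507209 147.00772676] [-0.0064543  -2.40706811  0.61679148] 17.381729844588982
```

View pics/c3.png

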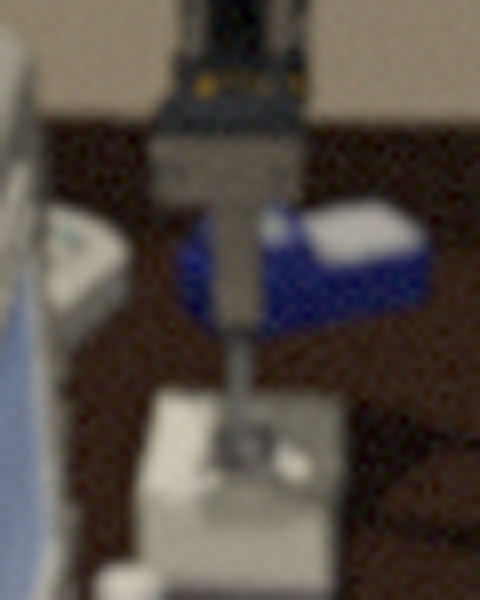

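```bash
python3 - <<'E'
from cell import bot
from h import *
bot.move_linear([451.4,-98.5,147],v=30)
bot.move_linear([451.4,-98.5,172],v=60)
bot.move_linear([450.7,-138.8,172],v=60)
bot.pause(.2)
s=bot.read_state();t=np.array(s["tcp_pos"]);print(s["clock"],t,s["ft_force"],s["grip_width"])
d=bot.get_image("side");x,y=293,125
print((proj(d,t-[0,0,87])-[x,y]+.5)*8, (proj(d,t-[0,0,27])-[x,y]+.5)*8)
for q in ([450.5,-139.7,55],[451.2,-101.7,64]): print((proj(d,q)-[x,y]+.5)*8)
a=cv2.resize(d["color"][y:y+75,x:x+60,::-1],None,fx=8,fy=8,interpolation=cv2.INTER_CUBIC)
b=cv2.resize(bot.get_image("top")["color"][170:230,350:412,::-1],None,fx=5,fy=5,interpolation=cv2.INTER_CUBIC)
cv2.imwrite("pics/c4.png",np.hstack([a,cv2.copyMakeBorder(b,0,300,0,0,0)]))
E
```

```text
12.4417 [ 450.70734045 -138.50229586  171.9788913 ] [-0.34372966  0.2842893   0.06786674] 17.35715125472327
[247.69082464 363.24274375] [247.49551945 247.47504241]
[248.34242917 418.52028797]
[242.66273886 436.18807827]
```

View pics/c4.png

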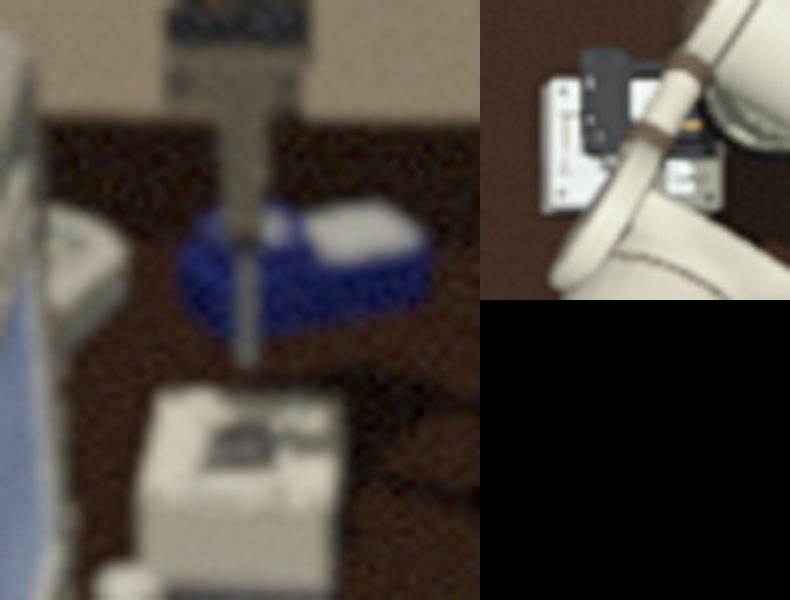

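```bash
python3 - <<'E'
from cell import bot
from h import *
x,y=450.7,-138.8
c=bot.move_linear([x,y,146],v=50)
bot.pause(.2);f0=np.array(bot.read_state()["ft_force"])
c=bot.move_linear([x,y,123],v=25,contact_N=3)
s=bot.read_state();print(c,s["clock"],s["tcp_pos"],s["ft_force"],f0)
if not c:
  z=123
  while z>110.6:
    z-=1 if z>115 else .5
    bot.move_linear([x,y,z],v=10);bot.pause(.1)
    s=bot.read_state();f=np.array(s["ft_force"])-f0
    print(z,round(s["tcp_pos"][2],2),f.round(2),round(s["grip_width"],2))
    if f[2]>5.3: break
  print(s["clock"],s["tcp_pos"])
E
```

```text
False 14.475 [ 450.84549011 -138.89494852  123.19886356] [-0.41557743 -0.42280737 -0.56557687] [ 0.05707109  0.30234472 -0.73153658]
122 122.06 [-0.57  0.07  0.14] 17.33
121 120.98 [-0.01 -0.41 -0.05] 17.66
120 120.0 [ 0.03 -1.01  0.49] 17.25
119 119.09 [-0.33 -0.07  2.26] 17.6
118 118.06 [-0.99  0.45  2.34] 17.33
117 117.07 [-0.08 -0.42  1.97] 17.44
116 116.06 [ 0.01 -1.37  2.52] 17.25
115 115.06 [-0.99 -0.12  3.25] 17.68
114.5 114.55 [ 0.05 -0.12  3.86] 17.22
114.0 114.02 [ 0.1  -0.62  3.38] 17.42
113.5 113.55 [-1.53 -0.81  4.32] 17.61
113.0 113.03 [ 0.41 -0.91  5.84] 17.26
18.675 [ 450.75908411 -138.8174191   113.03480153]
```

```bash
python3 - <<'E'
from cell import bot
from h import *
x,y=450.7,-138.8
for z in(112.5,112,111.5):
    bot.move_linear([x,y,z],v=8)
    f=[];
    for i in range(8): bot.pause(.05);f.append(bot.read_state()["ft_force"][2]+.73)
    s=bot.read_state();print(z,s["tcp_pos"],np.mean(f).round(2),np.std(f).round(2))
    if np.mean(f)>7: break
d=bot.get_image("side");X,Y=293,125
cv2.imwrite("pics/c5.png",cv2.resize(d["color"][Y:Y+75,X:X+60,::-1],None,fx=8,fy=8,interpolation=cv2.INTER_CUBIC))
print(s["clock"],s["grip_width"])
E
```

```text
112.5 [ 450.71256311 -138.83715264  112.52274976] 4.92 0.19
112 [ 450.71602367 -138.82616684  112.02005338] 4.63 0.46
111.5 [ 450.73297495 -138.81152444  111.53239623] 4.97 0.45
20.625 17.062988088192693
```

View pics/c5.png

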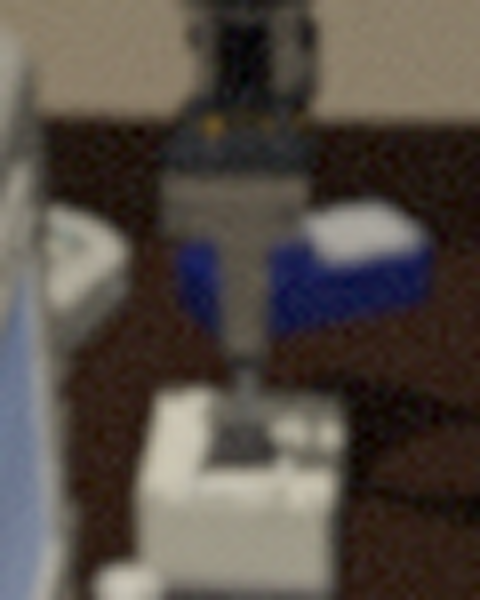

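```bash
python3 -c "
from cell import bot
print(bot.job_done())"
```

```text
the job is handed in; nothing more can be done
None
```

I handed the job in at about 21 s of the 42 s. The shutter was pushed to its end stop and the stylus, still gripped, holds the button about 8.5 mm down (by arm height) with about 5 N. I didn't recheck the bystanders, but the arm had no unexpected contact.

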